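Square up a pendant stand's leaning upright

ROBOT

A 6-joint arm with a two-finger parallel gripper is mounted at the origin on the work surface. World frame = base frame: x ahead of the robot, y to its left, z up, the work surface at z = 0. Lengths are in m, angles in rad, forces in N, time in s.
With the tool pointing down it reaches from about 0.3 to 0.775 m from the base axis. Payload 14.6 kg.
Tool frame: the origin (TCP) lies at the very end of the fingers, on their centre line; the grasp point (between the pads) lies 19 mm behind it; z points along the fingers, y is the line along which they close (so a half turn about z gives the same grasp; the last joint's range is limited). The gripper opens to 94 mm and grips with 3 to 60 N. Pads are 16 mm wide; open, the fingers measure 119 mm over their backs; the gripper's body (75 mm by 177 mm) begins 78 mm behind the grasp point.
Start: joints at [-1.287, 0.3, 1.521, -0, 1.321, -0.067], TCP at [0.189, -0.516, 0.205] pointing down, gripper open.
Joint ranges: [-3.03, 3.03], [-0.79, 2.21], [0.23, 2.52], [-1.04, 4.18], [0, 3.07], [-2.55, 2.55]. Speed limits (rad/s): [2.22, 2.22, 2.57, 3.14, 3.14, 3.14].

INTERFACE

Orientations are given as [roll, pitch, yaw] about the fixed x, y, z axes, in that order (R = Rz(yaw) Ry(pitch) Rx(roll)).
In Python, from station import ctrl, cams gives the robot as it stands. The module is installed in compiled form; this text tells all that it offers.
- The arm moves only by the tool arm_command, never from a script. Its argument "plan" is a list that holds one entry, the list of rows, each a list of 7 numbers: the shift along the tool's x, y, z in fractions of the full range, 1 being 600 mm, then the turn, a rotation vector about the tool's x, y, z in fractions of the full range, 1 being 4 rad, then the closure, from -1 (fully open) to 1 (shut). A call has 1 to 12 rows; each row is the pose to reach, as a shift and turn from the pose commanded when the call began, along the tool's axes at that moment; what a row does not reach only later rows make up. A row lasts 1/10 s, in which the tool goes at most 50 mm and 8.59 degrees, less where a joint would pass 70% of its speed; a pose out of reach is approached as far as the arm can. A call with a gripper value outside its range is refused whole. The fingers move at their own pace and stop on an object; "squeeze" is the grip in N (left out, the last holds). Time passes only in rows, so rows that repeat a pose let the fingers close. It gives the time, the measured TCP pose, the force, the opening and the grip force at its end, in the units of the state.
- ctrl.get_obs(): the state, without advancing time (a new reading comes with each control period).
- cams.camera(name): name is "scene" or "top"; returns (picture, depth): 400x640x3 uint8, blue, green, red; 400x640 float32, m along the optical axis (not along the pixel's ray), 0 where there is no reading.
- cams.camera_info(name): a dict with "fx", "fy", "cx", "cy" (pixels), "world_to_cam" (4x4, takes a point from world to camera coordinates). Camera axes: x right, y down, z forward; pixel columns grow to the right and rows downward; lengths in m; the calibration is good to about 2 mm. A picture is of the moment at which its call begins. camera_info takes no time and is no camera call.
- ctrl.hand_in(): hands the job in; it is judged then, once.
The state is a dict: "time_s": time; "qpos": joint angles; "joint_vel": joint speeds; "tau": joint torques, N m; "ee_pos": TCP position; "eef_rot": TCP orientation; "force": force on the tool from outside, world axes, zero at the start; "moment": the same for the moment, N m; "grip_width": finger opening in m; "grip_force": force on a finger pad.
Only numpy, scipy, OpenCV 4.12 (cv2) and the standard library are available. Lean on these libraries where they do the work, as an engineer would, in place of code of your own. Each camera call takes 0.05 s, during which the arm holds its last target. There are 200 camera calls.

TASK

The upright of the little pendant stand has just been glued and leans over its base. Pull the steel square up out of its spring clip, stand it on the base with its blade pointing straight away from the upright, and press it into the corner until its foot and blade sit flat on the base and the back of its thick stock lies flat against the upright, so that the upright stands square. Finish while still gripping the square and holding it pressed there, and leave the other tools and parts where they are.

Things in the scene. Friction and masses are not known exactly. Their poses are not given: they have to be found in the camera images.
- square: Steel engineer's square, 0.45 kg, upright in the clip. Dark stock 28 (x) x 18 (y) x 105 mm (z); bright blade, 25 mm high (z), 3 mm thick (y), runs along +x from the stock's foot to x = 140 mm, its lower edge level with the foot. Origin at the heel (outer corner): back face of the stock x = 0, mid-thickness, foot z = 0. Measuring faces: stock's back x = 0 and underside z = 0.
- square_grip (a point): Where to grip the square: on the stock, 16 mm in front of its back face and 85 mm above its foot (20 mm below its top); fingers close along the square's y on the 18 mm thickness. A grip of 30 to 60 N is plenty; squeezed much harder the square twists in the pads as it is pulled. Axes as the square's.
- clip: Fixed wooden tool block 170 (x) x 70 (y) x 20 mm, origin under its centre. The square stands on its top, heel at x = -60 mm, blade along +x. Two sprung steel leaves (x -58 to -34 mm, |y| under 30 mm, up to 53 mm above the bench) grip the stock's sides below the grip point, snugly: it slides out with a straight upward pull of about 7 to 11 N, weight included, over 30 mm.
- glue_board: Fixed plywood board 250 (x) x 150 (y) x 9 mm, origin under its centre, carrying the stand. On it, centred, is the stand's base. Four steel hold-down clips grip the base's long edges at x = 0 and x = 75 mm, |y| 49 to 68 mm, up to 32 mm above the bench.
- base: The stand's base, pale wood 200 (x) x 110 (y) x 16 mm (z), fixed on the board; origin under its centre, its top face 25 mm above the bench. Axes as the board's.
- upright: The stand's upright, dark wood, 22 x 22 mm and 110 mm tall, origin in the middle of its foot, which stays on the base's top at x = -66 mm, y = 0 of the board. z runs up the upright, x as the board's when it is square.
- corner (a point): The inside corner where the upright's front face meets the base's top face, mid-width of the upright (x = -55 mm, y = 0, 25 mm above the bench, of the board). Axes as the board's: +x runs along the base away from the upright, z up. The base is clear for 155 mm in front of it.
- lean (a joint): Lean of the upright about its foot (rad): 0 is exactly square to the base, positive leans over the base (towards the board's +x); starts 0.05 to 0.10. The joint is stiff: about 1.5 to 3 N at 100 mm height straightens it; let go when square, it creeps back over the base. It can be pushed up to 0.06 past square.
- anvil: Small steel double-horn anvil, 115 x 30 x 38 mm, a bystander; origin under its centre.
- spool: Spool of copper wire, 52 mm diameter, 46 mm high, a bystander; origin under its centre.
- pliers: Pliers with red handles lying flat, about 135 x 55 x 11 mm, a bystander; origin at the pivot, on the bench.
Things that resemble listed ones, but are neither listed nor needed, are in the scene too. Of the things like the square, leave any that is orange; of the rest the smaller one is meant.

How it is judged:
By the outcome, as a careful person would: the job done as asked, in the order asked, and still so for the second after the job is handed in, while the arm keeps its last pose, push and grip.
It also fails if it takes over 45 s, if anything falls off the work surface, if the arm or the gripper's body presses on something with over 40 N, if the wrist force passes 120 N, or if a joint passes its speed limit or range.

## Working session

There is one attempt and no reset: what is moved stays moved. The work goes in short steps, Python scripts to look and compute and a tool call to move; the robot and the scene stay as the last step left them, time stands still between calls to the robot, and variables do not carry over. Pictures are saved under pics/ and viewed, at most 10 in all, crops included, and the job is handed in when it is done.

Besides the shell and the picture viewer there is one more tool, called after ">>>" by a JSON object that holds its "fn" and its "kwargs", one argument or row to a line. arm_command: Moves the arm, as the interface text tells. Its arguments: {"type":"object","properties":{"plan":{"type":"array"},"squeeze":{"type":"number"}},"required":["plan"]}

```bash
mkdir -p pics
cat > h.py <<'E'
import numpy as np, cv2, pickle
from station import ctrl, cams
def snap(n,tag):
    im,d=cams.camera(n); cv2.imwrite(f'pics/{tag}.png',im); np.savez(f'{tag}.npz',im=im,d=d); return im,d
def world(n,d,pts):
    i=cams.camera_info(n); T=np.linalg.inv(i['world_to_cam']); o=[]
    for u,v in pts:
        z=d[int(v),int(u)]; o.append((T@[(u-i['cx'])/i['fx']*z,(v-i['cy'])/i['fy']*z,z,1])[:3])
    return np.array(o)
def cloud(n,d):
    i=cams.camera_info(n); T=np.linalg.inv(i['world_to_cam']); v,u=np.mgrid[:400,:640]
    P=np.stack([(u-i['cx'])/i['fx']*d,(v-i['cy'])/i['fy']*d,d,np.ones_like(d)],-1)@T.T
    return P[...,:3]
E
python3 - <<'E'
from h import *
for n in('scene','top'):
    snap(n,n+'0'); print(n,cams.camera_info(n))
print(ctrl.get_obs())
E
```

```text
scene {'fx': 403.1748506736676, 'fy': 403.1748506736676, 'cx': 321.0747987620923, 'cy': 196.94651908408304, 'world_to_cam': array([[ 0.25998682,  0.96560064, -0.00471744, -0.07507535],
       [ 0.78030364, -0.21296861, -0.58802262, -0.4179693 ],
       [-0.56879968,  0.1491971 , -0.80883073,  1.32088657],
       [ 0.        ,  0.        ,  0.        ,  1.        ]])}
top {'fx': 511.7074971451727, 'fy': 511.7074971451727, 'cx': 319.6067094461655, 'cy': 193.64693256613847, 'world_to_cam': array([[-0.01162885, -0.99986381,  0.01171018, -0.07254081],
       [-0.99555304,  0.01048228, -0.0936177 ,  0.57131845],
       [ 0.0934822 , -0.01274677, -0.99553935,  1.20524421],
       [ 0.        ,  0.        ,  0.        ,  1.        ]])}
{'time_s': 0.1, 'qpos': array([-1.28658808e+00,  3.00405321e-01,  1.52149886e+00,  1.77851749e-05,
        1.32071142e+00, -6.66076629e-02]), 'joint_vel': array([ 0.00035162, -0.00120814, -0.00116247,  0.00063157, -0.00127859,
        0.00181616]), 'tau': array([ 2.19772287e-04, -5.32644296e+01, -3.53284335e+01,  7.08144461e-02,
        2.35041976e-02, -4.07188190e-05]), 'ee_pos': array([ 0.18894823, -0.51628024,  0.20495719]), 'eef_rot': array([-3.14057312e+00, -8.52753087e-05,  3.50811452e-01]), 'force': array([-0.30147458,  0.08889553,  1.13219019]), 'moment': array([0.0296008 , 0.01172702, 0.04592549]), 'grip_force': 0.0, 'grip_width': 0.09357391614470933}
```

View pics/scene0.png

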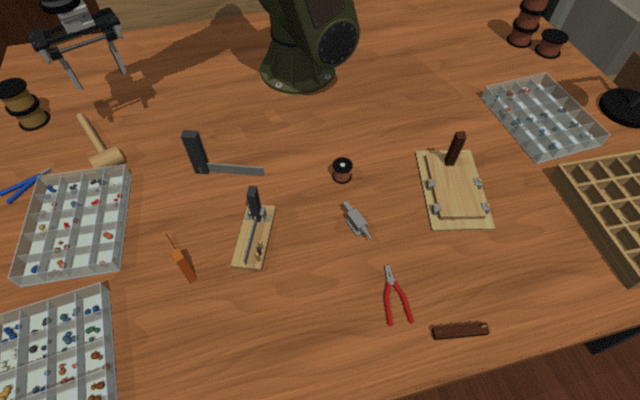

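View pics/top0.png

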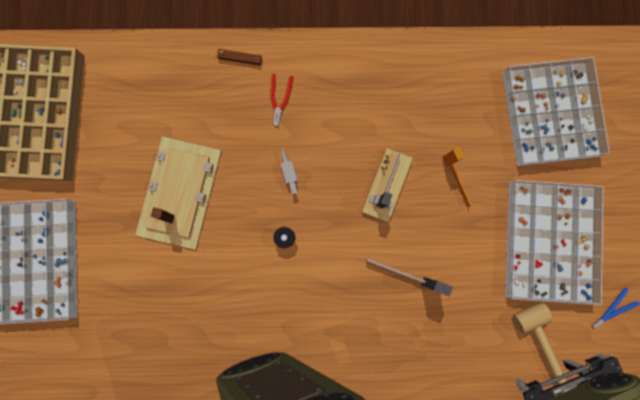

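The scene view shows the clip with the dark square at about (254,210) and the stand at (455,185). In the top view these are the clip at (387,185) and the board at (178,193), with its upright at (162,215).

```bash
cat > m.py <<'E'
from h import *
d=np.load('top0.npz')['d']; P=cloud('top',d)
v,u=np.mgrid[:400,:640]
def rect(m,name):
    m=cv2.morphologyEx(m.astype(np.uint8),cv2.MORPH_OPEN,np.ones((2,2)))
    n,l,s,c=cv2.connectedComponentsWithStats(m); k=1+np.argmax(s[1:,4]); q=P[l==k]
    r=cv2.minAreaRect((q[:,:2]*1000).astype(np.float32)); print(name,s[k,4],r,'z',np.median(q[:,2]),'edge',cv2.boxPoints(r).round(1).tolist())
    return l==k
reg=lambda a,b,c,e:(u>a)&(u<b)&(v>c)&(v<e)
Z=P[...,2]
print('table z',np.median(Z[reg(320,360,100,200)]))
B=reg(120,235,125,260)
rect(B&(Z>.005)&(Z<.03),'board'); rect(B&(Z>.020)&(Z<.0285),'base'); rect(B&(Z>.06),'upright'); m=rect(B&(Z>.12),'uprighttop')
C=reg(355,420,140,230)
rect(C&(Z>.012)&(Z<.03),'clip'); rect(C&(Z>.09),'stock'); rect(C&(Z>.036)&(Z<.05),'blade')
S=np.load('scene0.npz'); 
a=cv2.resize(S['im'][165:285,220:300],None,fx=5,fy=5,interpolation=cv2.INTER_CUBIC)
t=cv2.resize(np.load('top0.npz')['im'][140:230,350:425],None,fx=5.3,fy=6.667,interpolation=cv2.INTER_CUBIC)
cv2.imwrite('pics/crop1.png',np.hstack([a,t[:600,:398]]))
# scene cloud
P2=cloud('scene',S['d']);Z2=P2[...,2]
for nm,R in(('stock',reg(240,270,175,225)),('upright',reg(440,475,120,170))):
    q=P2[R&(Z2>.06)]
    for lo in np.arange(.06,.14,.01):
        w=q[(q[:,2]>=lo)&(q[:,2]<lo+.01)]
        if len(w): print(nm,lo.round(2),len(w),w.min(0).round(4),w.max(0).round(4),w.mean(0).round(4))
E
python3 m.py
```

```text
table z -0.0009589298091603471
board 5535 ((545.58447265625, 132.17718505859375), (422.2799072265625, 250.60423278808594), 76.3379135131836) z 0.022131377445734568 edge [[374.0, -43.400001525878906], [617.5, -102.5999984741211], [717.2000122070312, 307.70001220703125], [473.70001220703125, 366.8999938964844]]
base 3125 ((546.365478515625, 128.17098999023438), (414.0052490234375, 200.82728576660156), 76.89224243164062) z 0.0238475318044018 edge [[401.6000061035156, -50.70000076293945], [597.2000122070312, -96.19999694824219], [691.0999755859375, 307.0], [495.5, 352.6000061035156]]
upright 207 ((522.0786743164062, 296.21142578125), (55.89413833618164, 27.01328468322754), 78.88978576660156) z 0.11883557883061946 edge [[503.3999938964844, 271.3999938964844], [529.9000244140625, 266.20001220703125], [540.7000122070312, 321.0], [514.2000122070312, 326.20001220703125]]
uprighttop 121 ((523.1757202148438, 296.1828308105469), (56.91899108886719, 22.650157928466797), 83.42223358154297) z 0.13263670508851866 edge [[508.70001220703125, 269.20001220703125], [531.2000122070312, 266.6000061035156],
[... 1618 characters left out ...]
5509 -0.2252  0.1249]
upright 0.06 32 [0.508  0.2694 0.06  ] [0.5319 0.2907 0.0695] [0.5247 0.2774 0.0649]
upright 0.07 33 [0.5068 0.2686 0.07  ] [0.533  0.2895 0.0797] [0.5252 0.2774 0.0747]
upright 0.08 36 [0.506  0.2685 0.0803] [0.5333 0.289  0.0897] [0.5248 0.2774 0.0848]
upright 0.09 35 [0.5059 0.2689 0.0903] [0.5344 0.2908 0.0996] [0.5262 0.2774 0.0946]
upright 0.1 35 [0.5101 0.2693 0.1001] [0.5345 0.2909 0.1098] [0.5267 0.2773 0.1052]
upright 0.11 36 [0.5097 0.2689 0.11  ] [0.536  0.2905 0.1197] [0.5276 0.2763 0.1151]
upright 0.12 38 [0.5101 0.2686 0.1205] [0.5361 0.2881 0.1299] [0.5282 0.2757 0.1254]
upright 0.13 81 [0.5105 0.2695 0.1301] [0.5363 0.2926 0.138 ] [0.5244 0.2806 0.1347]
```

View pics/crop1.png

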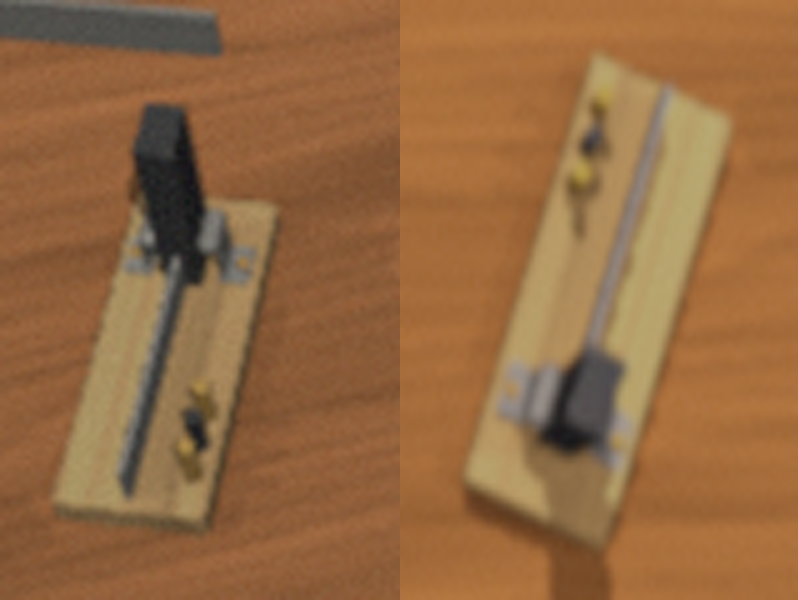

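The crop shows the clip with the stock at its lower end and the blade running up the block. I'll refine the poses by fitting model edges to the image gradients.

```bash
cat > fit.py <<'E'
from h import *
from scipy.optimize import minimize
G={}
def grad(n,im):
    g=cv2.GaussianBlur(im,(0,0),.8).astype(np.float32)
    return np.sqrt(sum(cv2.Sobel(g,cv2.CV_32F,*k)**2 for k in((1,0),(0,1))).max(-1))
def proj(n,p):
    i=cams.camera_info(n); c=np.c_[p,np.ones(len(p))]@i['world_to_cam'].T
    return c[:,0]/c[:,2]*i['fx']+i['cx'],c[:,1]/c[:,2]*i['fy']+i['cy']
def seg(a,b): t=np.linspace(.04,.96,80)[:,None]; return np.array(a)*(1-t)+np.array(b)*t
def rectz(x0,x1,y0,y1,z): c=[(x0,y0,z),(x1,y0,z),(x1,y1,z),(x0,y1,z)]; return np.vstack([seg(c[k],c[(k+1)%4]) for k in range(4)])
def place(p,x,y,a): c,s=np.cos(a),np.sin(a); return np.c_[c*p[:,0]-s*p[:,1]+x,s*p[:,0]+c*p[:,1]+y,p[:,2]]
def fit(pts,g,x0,names,sp=(.012,.012,.1)):
    def cost(q): return -sum(cv2.remap(g[n],*[w.astype(np.float32)[:,None] for w in proj(n,place(pts,*q))],cv2.INTER_LINEAR).mean() for n in names)
    best=None; rng=np.random.default_rng(0)
    C=np.array(x0)+rng.uniform(-1,1,(1500,3))*sp
    for c in sorted(C,key=cost)[:6]:
        r=minimize(cost,c,method='Nelder-Mead',options=dict(initial_simplex=c+np.vstack([np.zeros(3),np.diag([.003,.003,.02])])))
        if best is None or r.fun<best.fun: best=r
    return best.x,best.fun
E
python3 - <<'E'
from fit import *
im={n:np.load(n+'0.npz')['im'] for n in('top','scene')}
g={n:grad(n,im[n]) for n in im}
def ray(u,v,z,n='top'):
    i=cams.camera_info(n);T=np.linalg.inv(i['world_to_cam']);d=T[:3,:3]@[(u-i['cx'])/i['fx'],(v-i['cy'])/i['fy'],1];o=T[:3,3]
    return o+d*(z-o[2])/d[2]
cl=[ray(*c,.02) for c in((387.2,148.2),(412.6,158.3),(362.3,212),(387.7,221))]
bd=[ray(*c,.009) for c in((162,138),(220,149),(137,237),(195,248))]
for nm,q in(('clip',cl),('board',bd)):
    f=(q[0]+q[1]-q[2]-q[3])/2; print(nm,np.linalg.norm(f),np.linalg.norm(q[0]-q[1]),np.mean(q,0),np.arctan2(f[1],f[0]))
def a0(q): f=(q[0]+q[1]-q[2]-q[3])/2; return [*np.mean(q,0)[:2],np.arctan2(f[1],f[0])]
C=rectz(-.085,.085,-.035,.035,.02)
S=np.vstack([rectz(0,.028,-.009,.009,.105+.02),seg((.03,0,.045),(.14,0,.045))])+[-.06,0,0]
Bd=rectz(-.125,.125,-.075,.075,.009); Ba=rectz(-.1,.1,-.055,.055,.025)
for ns in(['top'],['scene'],['top','scene']):
    for nm,p,q in(('clip',C,cl),('square',S,cl),('board',Bd,bd),('base',Ba,bd),('both',np.vstack([Bd,Ba]),bd)):
        print(ns,nm,*[np.round(t,4) for t in fit(p,g,a0(q),ns)])
E
```

```text
clip 0.16690234400151738 0.0666760199968254 [ 0.59131264 -0.2442788   0.02      ] -0.3957048241186749
board 0.2484595713901318 0.14544103906039452 [0.57853052 0.26447943 0.009     ] -0.23274866311248904
['top'] clip [ 0.5924 -0.243  -0.3846] -134.0634Traceback (most recent call last):
  File "<stdin>", line 17, in <module>
  File "fit.py", line 17, in fit
    for c in sorted(C,key=cost)[:6]:
             ~~~~~~^^^^^^^^^^^^
  File "fit.py", line 14, in cost
    def cost(q): return -sum(cv2.remap(g[n],*[w.astype(np.float32)[:,None] for w in proj(n,place(pts,*q))],cv2.INTER_LINEAR).mean() for n in names)
                         ~~~^^^^^^^^^^^^^^^^^^^^^^^^^^^^^^^^^^^^^^^^^^^^^^^^^^^^^^^^^^^^^^^^^^^^^^^^^^^^^^^^^^^^^^^^^^^^^^^^^^^^^^^^^^^^^^^^^^^^^^^
  File "fit.py", line 14, in <genexpr>
    def cost(q): return -sum(cv2.remap(g[n],*[w.astype(np.float32)[:,None] for w in proj(n,place(pts,*q))],cv2.INTER_LINEAR).mean() for n in names)
                                                                                    ~~~~^^^^^^^^^^^^^^^^^
  File "fit.py", line 8, in proj
    i=cams.camera_info(n); c=np.c_[p,np.ones(len(p))]@i['world_to_cam'].T
ValueError: time passes only in moves, steps and waits
```

```bash
cat >> h.py <<'E'
INFO={n:cams.camera_info(n) for n in('scene','top')}
E
sed -i 's/i=cams.camera_info(n)/i=INFO[n]/' h.py fit.py
cat > s2.py <<'E'
from fit import *
im={n:np.load(n+'0.npz')['im'] for n in('top','scene')}
g={n:grad(n,im[n]) for n in im}
cl=[.5924,-.243,-.385]; bd=[.5785,.2645,-.2327]
C=rectz(-.085,.085,-.035,.035,.02)
S=np.vstack([rectz(0,.028,-.009,.009,.105+.02),seg((.03,0,.045),(.14,0,.045))])+[-.06,0,0]
Bd=rectz(-.125,.125,-.075,.075,.009); Ba=rectz(-.1,.1,-.055,.055,.025)
for ns in(['top'],['scene'],['top','scene']):
    for nm,p,q in(('clip',C,cl),('square',S,cl),('board',Bd,bd),('base',Ba,bd),('both',np.vstack([Bd,Ba]),bd)):
        print(ns,nm,*[np.round(t,4) for t in fit(p,g,q,ns)])
E
python3 s2.py
```

```text
['top'] clip [ 0.5924 -0.243  -0.3848] -134.0554
['top'] square [ 0.5851 -0.2343 -0.4126] -152.1419
['top'] board [ 0.5804  0.2662 -0.2428] -150.231
['top'] base [ 0.5727  0.2615 -0.2322] -76.4919
['top'] both [ 0.5808  0.2664 -0.2435] -107.8073
['scene'] clip [ 0.593  -0.2437 -0.3843] -126.8583
['scene'] square [ 0.5934 -0.2438 -0.3887] -179.9279
['scene'] board [ 0.5808  0.2666 -0.2435] -150.8318
['scene'] base [ 0.581   0.2667 -0.2512] -126.8792
['scene'] both [ 0.5808  0.2666 -0.2455] -138.5492
['top', 'scene'] clip [ 0.5927 -0.2433 -0.384 ] -259.4781
['top', 'scene'] square [ 0.5924 -0.2435 -0.3906] -312.9244
['top', 'scene'] board [ 0.5806  0.2664 -0.243 ] -300.2336
['top', 'scene'] base [ 0.5795  0.2596 -0.2348] -195.1929
['top', 'scene'] both [ 0.5808  0.2665 -0.2442] -246.1804
```

The rows are not in the units I measure in: shifts go in shares of 600 mm and turns go in shares of 4 rad. I convert before sending: 440 mm is 0.7333, -147 mm is -0.245, -2.406 rad is -0.6015.

>>> {"fn": "arm_command", "kwargs": {
  "plan": [
    [[0.7333,-0.245,0,0,0,-0.6015,-1],[0.7333,-0.245,0,0,0,-0.6015,-1],[0.7333,-0.245,0,0,0,-0.6015,-1],[0.7333,-0.245,0,0,0,-0.6015,-1],[0.7333,-0.245,0,0,0,-0.6015,-1],[0.7333,-0.245,0,0,0,-0.6015,-1],[0.7333,-0.245,0,0,0,-0.6015,-1],[0.7333,-0.245,0,0,0,-0.6015,-1],[0.7333,-0.245,0,0,0,-0.6015,-1],[0.7333,-0.245,0,0,0,-0.6015,-1],[0.7333,-0.245,0,0,0,-0.6015,-1],[0.7333,-0.245,0,0,0,-0.6015,-1]]
  ]
}}

```text
time_s: 1.3
ee_pos: [0.552, -0.2265, 0.2048]
eef_rot: [-3.141, -0.001, 2.158]
force: [-0.8, 0.1, 0.1]
grip_width: 0.0937
grip_force: 0.0
```

```bash
cat > d.py <<'E'
import sys
from h import *
from scipy.spatial.transform import Rotation as R
o=ctrl.get_obs(); t=list(map(float,sys.argv[1:5])) # x y z yaw of target TCP, tool down
A=R.from_euler('xyz',o['eef_rot']); B=R.from_euler('xyz',[np.pi,0,t[3]])
print('shift mm',(A.inv().apply(np.array(t[:3])-o['ee_pos'])*1000).round(1),'turn',(A.inv()*B).as_rotvec().round(4))
print({k:np.round(o[k],4).tolist() for k in('time_s','qpos','ee_pos','eef_rot','force','moment','grip_width','grip_force')})
E
python3 d.py .5519 -.2269 .15 2.7566
```

```text
shift mm [-0.4 -0.2 54.8] turn [-3.000e-04 -1.200e-03 -5.983e-01]
{'time_s': 1.3, 'qpos': [-0.4508, 0.4057, 1.3805, -0.0, 1.3567, -1.0382], 'ee_pos': [0.552, -0.2265, 0.2048], 'eef_rot': [-3.141, -0.001, 2.1583], 'force': [-0.8495, 0.1078, 0.1282], 'moment': [-0.0193, -0.0351, 0.0003], 'grip_width': 0.0937, 'grip_force': 0.0}
```

To row units: 119 mm is 0.1983, 115 mm is 0.1917, -0.6 rad is -0.15.

>>> {"fn": "arm_command", "kwargs": {
  "plan": [
    [[0,0,0.0167,0,0,-0.15,-1],[0,0,0.0333,0,0,-0.15,-1],[0,0,0.05,0,0,-0.15,-1],[0,0,0.0667,0,0,-0.15,-1],[0,0,0.0833,0,0,-0.15,-1],[0,0,0.1167,0,0,-0.15,-1],[0,0,0.15,0,0,-0.15,-1],[0,0,0.175,0,0,-0.15,-1],[0,0,0.1917,0,0,-0.15,-1],[0,0,0.1983,0,0,-0.15,-1],[0,0,0.1983,0,0,-0.15,-1],[0,0,0.1983,0,0,-0.15,-1]]
  ]
}}

```text
time_s: 2.5
ee_pos: [0.552, -0.2274, 0.0872]
eef_rot: [-3.142, 0.001, 2.75]
force: [0.7, 0.4, -0.0]
grip_width: 0.0943
grip_force: 0.0
```

```bash
python3 d.py .5519 -.2269 .086 2.7566
python3 - <<'E'
from h import *
im,d=snap('scene','s1'); im2,_=snap('top','t1')
a=cv2.resize(im[150:270,210:310],None,fx=4,fy=4,interpolation=cv2.INTER_CUBIC)
b=cv2.resize(im2[140:260,340:440],None,fx=4,fy=4,interpolation=cv2.INTER_CUBIC)
cv2.imwrite('pics/g1.png',np.hstack([a,b]))
E
```

```text
shift mm [0.3 0.4 1.2] turn [-0.0001  0.0011 -0.0063]
{'time_s': 2.5, 'qpos': [-0.4521, 0.5194, 1.5018, 0.0, 1.1193, -1.6316], 'ee_pos': [0.552, -0.2274, 0.0872], 'eef_rot': [-3.1415, 0.0011, 2.7503], 'force': [0.6782, 0.444, -0.0183], 'moment': [0.0301, -0.1185, 0.0602], 'grip_width': 0.0943, 'grip_force': 0.0}
```

View pics/g1.png

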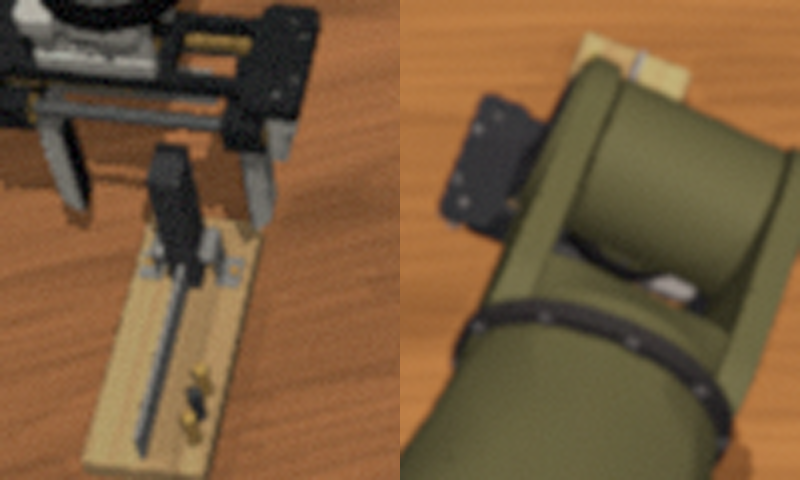

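The fingers straddle the stock (scene crop around (180,200)), with the blade below and clear. Closing.

To row units: -0.005 rad is -0.0013.

>>> {"fn": "arm_command", "kwargs": {
  "plan": [
    [[0,0,0,0,0,-0.0013,1],[0,0,0,0,0,-0.0013,1],[0,0,0,0,0,-0.0013,1],[0,0,0,0,0,-0.0013,1],[0,0,0,0,0,-0.0013,1],[0,0,0,0,0,-0.0013,1],[0,0,0,0,0,-0.0013,1],[0,0,0,0,0,-0.0013,1],[0,0,0,0,0,-0.0013,1],[0,0,0,0,0,-0.0013,1]]
  ],
  "squeeze": 45
}}

```text
time_s: 3.6
ee_pos: [0.5518, -0.227, 0.0865]
eef_rot: [3.141, 0.0, 2.756]
force: [3.8, 6.9, -6.9]
grip_width: 0.0172
grip_force: 45.1
```

```bash
python3 d.py .5519 -.2269 .086 2.7566
```

```text
shift mm [-0.1  0.2  0.5] turn [ 0.0004  0.     -0.0008]
{'time_s': 3.6, 'qpos': [-0.4519, 0.5201, 1.5026, 0.0005, 1.1189, -1.6371], 'ee_pos': [0.5518, -0.227, 0.0865], 'eef_rot': [3.1411, 0.0, 2.7558], 'force': [3.803, 6.8747, -6.8611], 'moment': [1.4925, -0.6675, -0.0719], 'grip_width': 0.0172, 'grip_force': 45.147}
```

To row units: -42 mm is -0.07, -36 mm is -0.06.

>>> {"fn": "arm_command", "kwargs": {
  "plan": [
    [[0,0.001,0,0,0,0,1],[0,0.001,0,0,0,0,1],[0,0.001,-0.0067,0,0,0,1],[0,0.001,-0.0133,0,0,0,1],[0,0.001,-0.02,0,0,0,1],[0,0.001,-0.0267,0,0,0,1],[0,0.001,-0.0333,0,0,0,1],[0,0.001,-0.04,0,0,0,1],[0,0.001,-0.0467,0,0,0,1],[0,0.001,-0.0533,0,0,0,1],[0,0.001,-0.06,0,0,0,1],[0,0.001,-0.07,0,0,0,1]]
  ]
}}

```text
time_s: 4.8
ee_pos: [0.552, -0.2269, 0.1291]
eef_rot: [-3.141, 0.001, 2.756]
force: [-0.4, 0.7, -4.8]
grip_width: 0.0176
grip_force: 45.0
```

>>> {"fn": "arm_command", "kwargs": {
  "plan": [
    [[0,0,-0.025,0,0,0,1],[0,0,-0.0667,0,0,0,1],[0,0,-0.1167,0,0,0,1],[0,0,-0.1583,0,0,0,1],[0,0,-0.1833,0,0,0,1],[0,0,-0.1833,0,0,0,1],[0,0,-0.1833,0,0,0,1]]
  ]
}}

```text
time_s: 5.5
ee_pos: [0.5518, -0.2267, 0.2385]
eef_rot: [3.142, 0.0, 2.756]
force: [0.4, 0.7, -5.3]
grip_width: 0.0178
grip_force: 45.0
```

```bash
python3 - <<'E'
from h import *
im,d=snap('scene','s2')
cv2.imwrite('pics/g2.png',cv2.resize(im[60:240,190:390],None,fx=3.3,fy=3.3,interpolation=cv2.INTER_CUBIC))
E
# target: above corner; heel at corner + 20 mm, grip at +36 mm
python3 - <<'E'
import numpy as np
c,s=np.cos(-.244),np.sin(-.244)
for off in (20,0):
    x=(-55+off+16)/1000; print(off,.5807+c*x,.2665+s*x)
E
python3 d.py .5786 .2701 .2385 2.8976
```

```text
20 0.5622627914724209 0.2710901352605956
0 0.5428552035486534 0.2759218565875383
shift mm [161.9 470.3  -0.5] turn [ 1.000e-04 -1.100e-03 -1.418e-01]
{'time_s': 5.55, 'qpos': [-0.4511, 0.3838, 1.3343, -0.0, 1.4246, -1.6361], 'ee_pos': [0.5516, -0.2265, 0.2378], 'eef_rot': [3.1415, -0.0011, 2.7558], 'force': [-0.8802, 0.4243, -3.6441], 'moment': [0.0519, -0.0884, -0.0308], 'grip_width': 0.0178, 'grip_force': 44.9656}
```

View pics/g2.png

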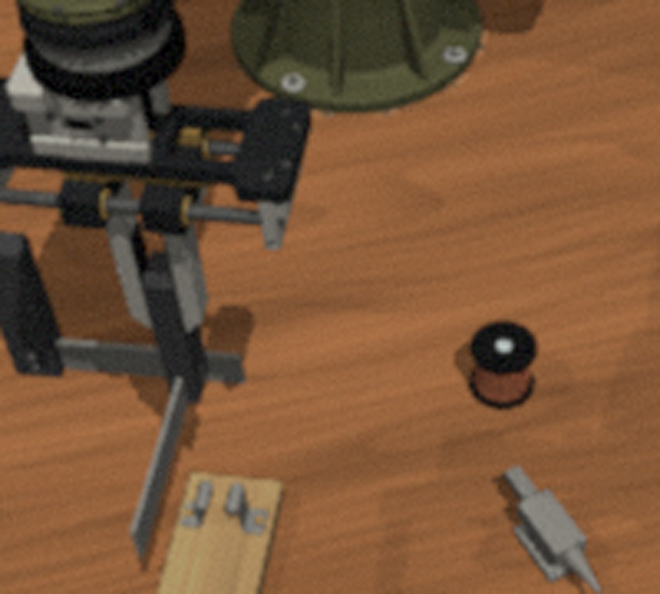

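The square is out of the clip and held upright in the pads (crop (170,320)); the blade runs to (140,550). Carrying it above the base.

To row units: 465 mm is 0.775, 457 mm is 0.7617, -0.1418 rad is -0.0355.

>>> {"fn": "arm_command", "kwargs": {
  "plan": [
    [[0.0167,0.0417,0,0,0,-0.0025,1],[0.0417,0.1083,0,0,0,-0.0075,1],[0.07,0.1833,0,0,0,-0.0125,1],[0.1,0.2633,0,0,0,-0.0175,1],[0.1317,0.3433,0,0,0,-0.0225,1],[0.1617,0.4233,0,0,0,-0.0275,1],[0.1917,0.5033,0,0,0,-0.0325,1],[0.2217,0.5833,0,0,0,-0.0355,1],[0.25,0.6583,0,0,0,-0.0355,1],[0.275,0.7217,0,0,0,-0.0355,1],[0.29,0.7617,0,0,0,-0.0355,1],[0.295,0.775,0,0,0,-0.0355,1]]
  ]
}}

```text
time_s: 6.75
ee_pos: [0.5621, 0.2732, 0.2368]
eef_rot: [-3.141, -0.002, 2.9]
force: [0.8, -0.9, -4.9]
grip_width: 0.0178
grip_force: 45.0
```

To row units: 110 mm is 0.1833, 100 mm is 0.1667.

>>> {"fn": "arm_command", "kwargs": {
  "plan": [
    [[0,0,0,0,0,0,1],[0,0,0.05,0,0,0,1],[0,0,0.1,0,0,0,1],[0,0,0.1417,0,0,0,1],[0,0,0.1667,0,0,0,1],[0,0,0.1833,0,0,0,1],[0,0,0.1833,0,0,0,1],[0,0,0.1833,0,0,0,1]]
  ]
}}

```text
time_s: 7.55
ee_pos: [0.5634, 0.2706, 0.1295]
eef_rot: [3.141, 0.001, 2.897]
force: [0.0, 0.8, -3.4]
grip_width: 0.018
grip_force: 45.0
```

```bash
python3 d.py .5623 .2711 .111 2.8976
python3 - <<'E'
from h import *
im,d=snap('scene','s3'); im2,_=snap('top','t3')
a=cv2.resize(im[100:235,410:510],None,fx=4.4,fy=4.4,interpolation=cv2.INTER_CUBIC)
b=cv2.resize(im2[120:255,130:210],None,fx=4.4,fy=4.4,interpolation=cv2.INTER_CUBIC)
cv2.imwrite('pics/g3.png',np.hstack([a,b]))
E
```

```text
shift mm [ 1.2  0.2 18.5] turn [ 0.0008  0.0011 -0.0003]
{'time_s': 7.55, 'qpos': [0.3892, 0.5312, 1.3771, -0.0, 1.2319, -0.9373], 'ee_pos': [0.5634, 0.2706, 0.1295], 'eef_rot': [3.1408, 0.0011, 2.8973], 'force': [0.0009, 0.7804, -3.3655], 'moment': [0.0443, -0.0779, 0.0285], 'grip_width': 0.018, 'grip_force': 44.9804}
```

View pics/g3.png

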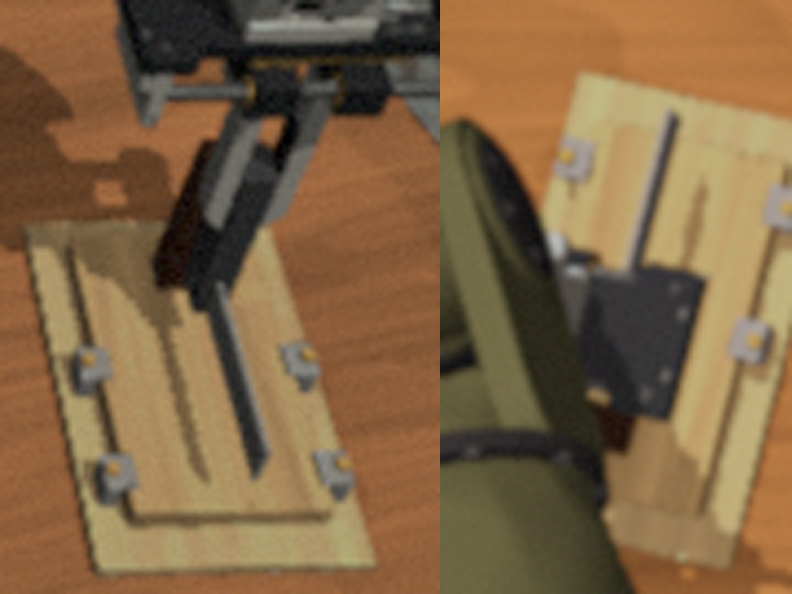

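The scene crop shows the square above the base with a gap to the leaning upright (dark, at (185,220)); the blade points along the base, from (218,285) to (262,465). Lowering it.

To row units: 36 mm is 0.06, 35 mm is 0.0583.

>>> {"fn": "arm_command", "kwargs": {
  "plan": [
    [[0.0017,0,0.0167,0,0,0,1],[0.0017,0,0.0333,0,0,0,1],[0.0017,0,0.0467,0,0,0,1],[0.0017,0,0.055,0,0,0,1],[0.0017,0,0.0583,0,0,0,1],[0.0017,0,0.06,0,0,0,1],[0.0017,0,0.06,0,0,0,1]]
  ]
}}

```text
time_s: 8.35
ee_pos: [0.562, 0.271, 0.0926]
eef_rot: [3.141, 0.0, 2.898]
force: [-0.2, -0.6, -4.0]
grip_width: 0.0179
grip_force: 45.0
```

To row units: 1 mm is 0.0017, 0.5 mm is 0.0008.

>>> {"fn": "arm_command", "kwargs": {
  "plan": [
    [[0,0,0.0008,0,0,0,1],[0,0,0.0017,0,0,0,1],[0,0,0.0017,0,0,0,1],[0,0,0.0017,0,0,0,1]]
  ]
}}

```text
time_s: 8.75
ee_pos: [0.562, 0.271, 0.0915]
eef_rot: [3.141, 0.0, 2.898]
force: [0.3, 0.9, -4.6]
grip_width: 0.0175
grip_force: 45.0
```

To row units: 1 mm is 0.0017, 0.5 mm is 0.0008.

>>> {"fn": "arm_command", "kwargs": {
  "plan": [
    [[0,0,0.0008,0,0,0,1],[0,0,0.0017,0,0,0,1],[0,0,0.0017,0,0,0,1],[0,0,0.0017,0,0,0,1]]
  ]
}}

```text
time_s: 9.15
ee_pos: [0.562, 0.2711, 0.0914]
eef_rot: [3.141, 0.001, 2.898]
force: [-5.7, -1.6, 6.6]
grip_width: 0.0175
grip_force: 45.0
```

```bash
python3 d.py .5623 .2711 .09 2.8976
```

```text
shift mm [-0.3  0.1  1.4] turn [0.0003 0.0005 0.0001]
{'time_s': 9.15, 'qpos': [0.3908, 0.5698, 1.4121, -0.0001, 1.1591, -0.9362], 'ee_pos': [0.562, 0.2711, 0.0914], 'eef_rot': [3.1413, 0.0005, 2.8977], 'force': [-5.6543, -1.5883, 6.5907], 'moment': [-0.4533, 0.7713, 0.0051], 'grip_width': 0.0175, 'grip_force': 44.9948}
```

To row units: 14 mm is 0.0233, 12 mm is 0.02.

>>> {"fn": "arm_command", "kwargs": {
  "plan": [
    [[0.0033,0,0,0,0,0,1],[0.0067,0,0,0,0,0,1],[0.01,0,0,0,0,0,1],[0.0133,0,0,0,0,0,1],[0.0167,0,0,0,0,0,1],[0.02,0,0,0,0,0,1],[0.0233,0,0,0,0,0,1],[0.0233,0,0,0,0,0,1]]
  ]
}}

```text
time_s: 9.95
ee_pos: [0.5491, 0.2746, 0.0914]
eef_rot: [3.14, 0.002, 2.898]
force: [5.0, -0.9, 6.2]
grip_width: 0.0177
grip_force: 45.0
```

```bash
python3 d.py .5429 .2759 .09 2.8976
```

```text
shift mm [ 6.3 -0.2  1.4] turn [ 0.0015  0.0024 -0.    ]
{'time_s': 9.95, 'qpos': [0.4042, 0.5478, 1.4467, -0.0003, 1.1443, -0.9225], 'ee_pos': [0.5491, 0.2746, 0.0914], 'eef_rot': [3.1401, 0.0024, 2.8976], 'force': [4.9641, -0.9175, 6.1904], 'moment': [-0.183, -0.9499, 0.036], 'grip_width': 0.0177, 'grip_force': 44.9879}
```

To row units: 5 mm is 0.0083, 4 mm is 0.0067.

>>> {"fn": "arm_command", "kwargs": {
  "plan": [
    [[0.0017,0,0.0003,0,0,0,1],[0.0033,0,0.0005,0,0,0,1],[0.005,0,0.0005,0,0,0,1],[0.0067,0,0.0005,0,0,0,1],[0.0083,0,0.0005,0,0,0,1],[0.0083,0,0.0005,0,0,0,1],[0.0083,0,0.0005,0,0,0,1]]
  ]
}}

```text
time_s: 10.65
ee_pos: [0.5449, 0.2757, 0.0915]
eef_rot: [3.14, 0.004, 2.897]
force: [6.6, -2.3, 7.2]
grip_width: 0.0177
grip_force: 45.0
```

```bash
python3 d.py .5429 .2759 .09 2.8976
```

```text
shift mm [ 1.9 -0.3  1.5] turn [ 0.002   0.0037 -0.0002]
{'time_s': 10.65, 'qpos': [0.4088, 0.5403, 1.4582, -0.0007, 1.1389, -0.9176], 'ee_pos': [0.5449, 0.2757, 0.0915], 'eef_rot': [3.1395, 0.0037, 2.8974], 'force': [6.6304, -2.342, 7.2111], 'moment': [-0.4019, -1.5312, -0.0172], 'grip_width': 0.0177, 'grip_force': 44.988}
```

To row units: 1.5 mm is 0.0025, 1 mm is 0.0017.

>>> {"fn": "arm_command", "kwargs": {
  "plan": [
    [[0.0008,0,0,0,0,0,1],[0.0017,0,0,0,0,0,1],[0.0025,0,0,0,0,0,1],[0.0025,0,0,0,0,0,1],[0.0025,0,0,0,0,0,1]]
  ]
}}

```text
time_s: 11.15
ee_pos: [0.5435, 0.2761, 0.0915]
eef_rot: [3.14, 0.004, 2.897]
force: [8.5, -2.6, 7.1]
grip_width: 0.018
grip_force: 45.0
```

To row units: 1 mm is 0.0017, 0.5 mm is 0.0008.

>>> {"fn": "arm_command", "kwargs": {
  "plan": [
    [[0.0008,0,0,0,0,0,1],[0.0017,0,0,0,0,0,1],[0.0017,0,0,0,0,0,1],[0.0017,0,0,0,0,0,1]]
  ]
}}

```text
time_s: 11.55
ee_pos: [0.5427, 0.2763, 0.0915]
eef_rot: [3.139, 0.004, 2.897]
force: [8.2, -2.3, 6.1]
grip_width: 0.0177
grip_force: 45.0
```

```bash
python3 d.py .5429 .2759 .09 2.8976
```

```text
shift mm [-0.3 -0.3  1.5] turn [ 0.0022  0.0042 -0.0002]
{'time_s': 11.55, 'qpos': [0.4111, 0.5366, 1.4641, -0.0009, 1.1363, -0.9151], 'ee_pos': [0.5427, 0.2763, 0.0915], 'eef_rot': [3.1394, 0.0042, 2.8974], 'force': [8.2023, -2.2986, 6.0683], 'moment': [-0.5152, -2.0122, 0.0116], 'grip_width': 0.0177, 'grip_force': 44.9883}
```

To row units: 1 mm is 0.0017, 0.5 mm is 0.0008.

>>> {"fn": "arm_command", "kwargs": {
  "plan": [
    [[0.0008,0,0,0,0,0,1],[0.0017,0,0,0,0,0,1],[0.0017,0,0,0,0,0,1],[0.0017,0,0,0,0,0,1]]
  ]
}}

```text
time_s: 11.95
ee_pos: [0.5423, 0.2764, 0.0915]
eef_rot: [3.139, 0.006, 2.897]
force: [12.1, -2.1, 4.2]
grip_width: 0.0178
grip_force: 45.0
```

```bash
python3 d.py .5429 .2759 .09 2.8976;  python3 - <<'E'
from h import *
im,d=snap('scene','s4')
a=cv2.resize(im[115:215,430:490],None,fx=6,fy=6,interpolation=cv2.INTER_CUBIC)
cv2.imwrite('pics/g4.png',a)
E
```

```text
shift mm [-0.7 -0.3  1.5] turn [ 0.0025  0.0056 -0.0003]
{'time_s': 11.95, 'qpos': [0.4118, 0.5352, 1.4661, -0.0015, 1.1344, -0.9141], 'ee_pos': [0.5423, 0.2764, 0.0915], 'eef_rot': [3.139, 0.0056, 2.8973], 'force': [12.0712, -2.1165, 4.2158], 'moment': [-0.5623, -2.9418, 0.0225], 'grip_width': 0.0178, 'grip_force': 44.9925}
```

View pics/g4.png

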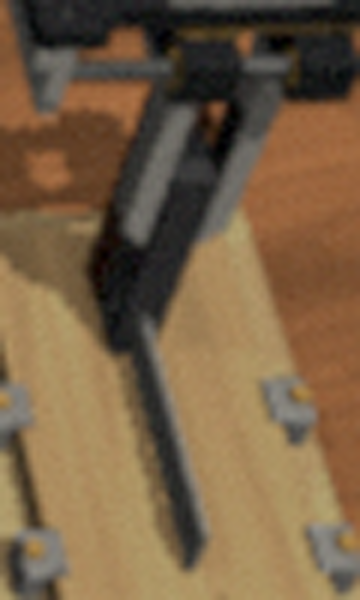

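To row units: 0.4 mm is 0.0007, -0.3 mm is -0.0005, 0.006 rad is 0.0015.

>>> {"fn": "arm_command", "kwargs": {
  "plan": [
    [[0,0,0.0003,0.0003,0.0008,0,1],[-0.0005,0,0.0007,0.0005,0.0015,0,1],[-0.0005,0,0.0007,0.0005,0.0015,0,1],[-0.0005,0,0.0007,0.0005,0.0015,0,1]]
  ]
}}

```text
time_s: 12.4
ee_pos: [0.5426, 0.2764, 0.0915]
eef_rot: [3.141, -0.0, 2.897]
force: [10.0, -2.8, 7.3]
grip_width: 0.0174
grip_force: 45.0
```

```bash
python3 d.py .5429 .2759 .09 2.8976
```

```text
shift mm [-0.4 -0.4  1.5] turn [ 0.0008 -0.0003 -0.0002]
{'time_s': 12.4, 'qpos': [0.4107, 0.539, 1.4604, 0.0009, 1.142, -0.9163], 'ee_pos': [0.5426, 0.2764, 0.0915], 'eef_rot': [3.1408, -0.0003, 2.8974], 'force': [10.0317, -2.7574, 7.2846], 'moment': [-0.5472, -2.7173, 0.026], 'grip_width': 0.0174, 'grip_force': 44.9966}
```

To row units: 0.7 mm is 0.0012, 0.4 mm is 0.0007, 0.003 rad is 0.0008.

>>> {"fn": "arm_command", "kwargs": {
  "plan": [
    [[0.0007,0,0,0,0.0003,0,1],[0.0012,0,0.0003,0,0.0008,0,1],[0.0012,0,0.0003,0,0.0008,0,1],[0.0012,0,0.0003,0,0.0008,0,1],[0.0012,0,0.0003,0,0.0008,0,1]]
  ]
}}

```text
time_s: 12.9
ee_pos: [0.5424, 0.2765, 0.0915]
eef_rot: [3.14, -0.002, 2.897]
force: [12.8, -3.8, 6.8]
grip_width: 0.0178
grip_force: 45.0
```

```bash
python3 d.py .5429 .2759 .09 2.8976;  python3 - <<'E'
from h import *
D=[snap('scene',f's5{k}') for k in range(6)]; snap('top','t5')
d=np.median([x[1] for x in D],0); im=D[0][0]
P=cloud('scene',d); c,s=np.cos(-.244),np.sin(-.244)
Q=P-[.5807,.2665,.025]; L=np.stack([c*Q[...,0]+s*Q[...,1]+.055,-s*Q[...,0]+c*Q[...,1],Q[...,2]],-1)*1000  # corner frame
v,u=np.mgrid[:400,:640]; R=(u>440)&(u<500)&(v>110)&(v<215)
# upright side face (y=-11) & stock side (-9) seen from camera; blade top edge
print('blade pts'); b=R&(L[...,0]>32)&(L[...,0]<140)&(L[...,2]>10)&(L[...,2]<35)&(abs(L[...,1])<8)
q=L[b]; print(len(q)); 
for lo in range(32,140,18):
    w=q[(q[:,0]>=lo)&(q[:,0]<lo+18)]; print(lo,len(w),np.round([np.median(w[:,1]),np.percentile(w[:,2],90),w[:,2].max()],1) if len(w) else '')
m=R&(L[...,0]<34)&(L[...,0]>-30)&(abs(L[...,1])<16)&(L[...,2]>8)
for lo in range(8,120,12):
    w=L[m&(L[...,2]>=lo)&(L[...,2]<lo+12)]; print(lo,len(w),w.min(0).round(1) if len(w) else '',w.max(0).round(1) if len(w) else '')
E
```

```text
shift mm [-0.7 -0.5  1.5] turn [ 0.0012 -0.0021 -0.0003]
{'time_s': 12.9, 'qpos': [0.4103, 0.5393, 1.4599, 0.0025, 1.1434, -0.9172], 'ee_pos': [0.5424, 0.2765, 0.0915], 'eef_rot': [3.1404, -0.0021, 2.8973], 'force': [12.8198, -3.8031, 6.8118], 'moment': [-0.6762, -3.2632, 0.0213], 'grip_width': 0.0178, 'grip_force': 45.0002}
blade pts
147
32 23 [-1.7 25.8 26.2]
50 22 [-1.6 26.  26.6]
68 24 [-1.7 26.  26.5]
86 24 [-1.7 26.3 26.8]
104 26 [-1.6 26.8 27.7]
122 28 [-1.5 25.8 26.9]
8 47 [-22.7 -10.3   8.2] [33.4  8.3 19.9]
20 57 [-20.7 -10.4  20.2] [32.6  8.1 31.7]
32 54 [-22.  -10.4  32.2] [27.2  7.3 43.7]
44 53 [-22.8 -10.4  44.2] [26.9  8.3 55.6]
56 30 [-21.5 -10.8  58.1] [27.5  7.6 67.2]
68 41 [-22.1 -14.6  68.8] [27.  15.8 79.8]
80 52 [-22.2 -15.9  80.1] [26.9 16.  91.9]
92 49 [-22.6 -15.7  92.1] [ 27.2  15.7 103.1]
104 102 [-22.3 -15.9 104.4] [ 27.   15.5 115.8]
116 33 [  8.7 -15.3 116.3] [ 24.3  15.3 127.8]
```

To row units: 0.2 mm is 0.0003, -0.001 rad is -0.0003.

>>> {"fn": "arm_command", "kwargs": {
  "plan": [
    [[0,0,0.0003,0,-0.0003,0,1],[0,0,0.0003,0,-0.0003,0,1],[0,0,0.0003,0,-0.0003,0,1],[0,0,0.0003,0,-0.0003,0,1],[0,0,0.0003,0,-0.0003,0,1],[0,0,0.0003,0,-0.0003,0,1],[0,0,0.0003,0,-0.0003,0,1],[0,0,0.0003,0,-0.0003,0,1],[0,0,0.0003,0,-0.0003,0,1],[0,0,0.0003,0,-0.0003,0,1]]
  ]
}}

```text
time_s: 14.25
ee_pos: [0.5424, 0.2765, 0.0914]
eef_rot: [3.14, -0.001, 2.897]
force: [12.3, -4.2, 8.6]
grip_width: 0.0177
grip_force: 45.0
```

```bash
python3 d.py .5429 .2759 .09 2.8976
python3 - <<'E'
from h import *
D=[snap('scene',f's6{k}') for k in range(8)]
d=np.median([x[1] for x in D],0); P=cloud('scene',d); c,s=np.cos(-.244),np.sin(-.244)
Q=P-[.5807,.2665,.025]; L=np.stack([c*Q[...,0]+s*Q[...,1]+.055,-s*Q[...,0]+c*Q[...,1],Q[...,2]],-1)*1000
v,u=np.mgrid[:400,:640]; R=(u>440)&(u<500)&(v>110)&(v<215)
q=L[R&(L[...,0]>34)&(L[...,0]<138)&(L[...,2]>20)&(L[...,2]<30)&(abs(L[...,1])<5)]
def top(f):  # slope of upper envelope
    e=[(lo+6,np.percentile(w,85)) for lo in range(34,138,12) if len(w:=f[(f[:,0]>=lo)&(f[:,0]<lo+12),2])>2]; return np.polyfit(*zip(*e),1)
print('blade top slope',top(q),'yaw slope',np.polyfit(q[:,0],q[:,1],1))
# stock front face x~28 and upright back edge per image row
for nm,a,b in(('front',25,31),):
    w=L[R&(L[...,0]>a)&(L[...,0]<b)&(abs(L[...,1])<7)&(L[...,2]>32)&(L[...,2]<100)]; print(nm,len(w),np.polyfit(w[:,2],w[:,0],1))
e=[]
for lo in range(8,108,5):
    w=L[R&(L[...,1]>-13)&(L[...,1]<-8)&(L[...,0]>-30)&(L[...,2]>=lo)&(L[...,2]<lo+5)]
    if len(w)>3:e.append((lo+2.5,w[:,0].min()))
print('upright back',np.polyfit(*zip(*e),1),np.round(e,1).tolist())
E
```

```text
shift mm [-0.7 -0.5  1.4] turn [ 0.0012 -0.0011 -0.0004]
{'time_s': 14.25, 'qpos': [0.4106, 0.5389, 1.4606, 0.0018, 1.1423, -0.9166], 'ee_pos': [0.5424, 0.2765, 0.0914], 'eef_rot': [3.1404, -0.0011, 2.8972], 'force': [12.3076, -4.1552, 8.5673], 'moment': [-0.785, -3.0496, 0.0848], 'grip_width': 0.0177, 'grip_force': 45.0011}
blade top slope [3.57454597e-03 2.59792554e+01] yaw slope [ 9.05506090e-04 -1.05256276e+00]
front 107 [-3.04111511e-03  2.62778555e+01]
upright back [  0.12856869 -24.5347119 ] [[10.5, -23.6], [15.5, -15.1], [20.5, -21.1], [25.5, -15.9], [30.5, -21.8], [35.5, -17.0], [40.5, -22.7], [45.5, -15.4], [50.5, -20.3], [55.5, -22.7], [60.5, -21.1], [70.5, -22.3], [80.5, -22.7], [90.5, -22.4], [100.5, -22.5], [105.5, 21.6]]
```

Run:
```python
from h import *
v,u=np.mgrid[:400,:640]
d=np.median([np.load(f's6{k}.npz')['d'] for k in range(8)],0); d0=np.load('scene0.npz')['d']
def loc(d,o,a): Q=cloud('scene',d)-o; c,s=np.cos(a),np.sin(a); return np.stack([c*Q[...,0]+s*Q[...,1],-s*Q[...,0]+c*Q[...,1],Q[...,2]],-1)*1000
L=loc(d,[.5807,.2665,.025],-.244)+[55,0,0]; L0=loc(d0,[.5927,-.2434,.02],-.385)+[60,0,0]
w=L[(abs(L[...,1])>10)&(abs(L[...,1])<45)&(L[...,0]>30)&(L[...,0]<145)&(abs(L[...,2])<4)]; print('base',len(w),np.polyfit(w[:,0],w[:,2],1))
def blade(L):
    q=L[(L[...,0]>34)&(L[...,0]<138)&(L[...,2]>20)&(L[...,2]<30)&(abs(L[...,1])<5)]
    e=[(lo+6,np.percentile(x,85)) for lo in range(34,138,12) if len(x:=q[(q[:,0]>=lo)&(q[:,0]<lo+12),2])>2]; return np.polyfit(*zip(*e),1)
def front(L):
    w=L[(L[...,0]>23)&(L[...,0]<32)&(abs(L[...,1])<7)&(L[...,2]>32)&(L[...,2]<100)]; return np.polyfit(w[:,2],w[:,0],1)
print('clip',blade(L0),front(L0)); print('now',blade(L),front(L))
```

```text
base 1047 [-6.98659400e-04  7.72806801e-01]
clip [-1.43197542e-03  2.63724705e+01] [1.61993453e-04 2.64788690e+01]
now [3.57454597e-03 2.59792554e+01] [-3.35174095e-03  2.62849795e+01]
```

Two independent cues suggest the blade tip is up by about 0.004 rad. I'll ease the push and rotate the tip down.

To row units: -0.4 mm is -0.0007, -0.3 mm is -0.0005, 0.006 rad is 0.0015.

>>> {"fn": "arm_command", "kwargs": {
  "plan": [
    [[-0.0002,0,0.0002,0,0.0005,0,1],[-0.0005,0,0.0003,0,0.001,0,1],[-0.0007,0,0.0003,0,0.0015,0,1],[-0.0007,0,0.0003,0,0.0015,0,1],[-0.0007,0,0.0003,0,0.0015,0,1]]
  ]
}}

```text
time_s: 15.15
ee_pos: [0.5426, 0.2765, 0.0914]
eef_rot: [3.14, -0.007, 2.897]
force: [10.8, -3.4, 10.6]
grip_width: 0.0177
grip_force: 45.0
```

```bash
cat > chk.py <<'E'
from h import *
D=[snap('scene','tmp')[1] for k in range(12)]; d=np.median(D,0)
def loc(d,o,a): Q=cloud('scene',d)-o; c,s=np.cos(a),np.sin(a); return np.stack([c*Q[...,0]+s*Q[...,1],-s*Q[...,0]+c*Q[...,1],Q[...,2]],-1)*1000
def blade(L):
    q=L[(L[...,0]>34)&(L[...,0]<138)&(L[...,2]>20)&(L[...,2]<30)&(abs(L[...,1])<5)]
    e=[(lo+6,np.percentile(x,85)) for lo in range(34,138,12) if len(x:=q[(q[:,0]>=lo)&(q[:,0]<lo+12),2])>2]; return np.polyfit(*zip(*e),1)
def front(L):
    w=L[(L[...,0]>23)&(L[...,0]<32)&(abs(L[...,1])<7)&(L[...,2]>32)&(L[...,2]<100)]; return np.polyfit(w[:,2],w[:,0],1)
for x in(d,*D[:4]):
    L=loc(x,[.5807,.2665,.025],-.244)+[55,0,0]; print(blade(L),front(L))
E
python3 d.py .5429 .2759 .09 2.8976; python3 chk.py
```

```text
shift mm [-0.4 -0.5  1.4] turn [ 0.0012 -0.0073 -0.0002]
{'time_s': 15.15, 'qpos': [0.4087, 0.5419, 1.4559, 0.0059, 1.1489, -0.9203], 'ee_pos': [0.5426, 0.2765, 0.0914], 'eef_rot': [3.1404, -0.0073, 2.8974], 'force': [10.8462, -3.3681, 10.6457], 'moment': [-0.8226, -2.807, 0.0329], 'grip_width': 0.0177, 'grip_force': 45.0033}
[1.70754449e-03 2.57821863e+01] [-8.34530252e-04  2.64952187e+01]
[1.94298444e-02 2.47144793e+01] [-2.85907770e-03  2.68197821e+01]
[2.17168722e-03 2.61254450e+01] [-5.59889311e-03  2.67269508e+01]
[-5.37537114e-03  2.70670282e+01] [-6.26496186e-03  2.68387128e+01]
[1.03948389e-02 2.54692936e+01] [-3.14722741e-03  2.68712893e+01]
```

```bash
cat > chk2.py <<'E'
from chk import loc,blade,front
from h import *
D=[cams.camera('scene')[1] for k in range(50)]; d=np.median(D,0); np.savez('med.npz',d=d)
h=[np.median(D[:25],0),np.median(D[25:],0)]
for x in(d,*h):
    L=loc(x,[.5807,.2665,.025],-.244)+[55,0,0]
    q=L[(L[...,0]>34)&(L[...,0]<136)&(L[...,2]>3)&(L[...,2]<30)&(abs(L[...,1])<5)]
    w=L[(abs(L[...,1])>14)&(abs(L[...,1])<45)&(L[...,0]>30)&(L[...,0]<135)&(abs(L[...,2])<4)]
    print('blade',blade(L),'front',front(L),'base',np.polyfit(w[:,0],w[:,2],1),'yaw',np.polyfit(q[:,0],q[:,1],1)[0])
L=loc(d,[.5807,.2665,.025],-.244)+[55,0,0]
U=L[(L[...,1]>-13)&(L[...,1]<-8)&(L[...,0]>-30)&(L[...,0]<-2)&(L[...,2]>5)&(L[...,2]<112)]
T=L[(abs(L[...,1])<11)&(L[...,0]>-24)&(L[...,0]<-3)&(L[...,2]>106)&(L[...,2]<116)]
print('upright top',len(T),np.polyfit(T[:,0],T[:,2],1) if len(T)>3 else '','side',len(U))
E
sed -i '/^D=/d;/^for x/,$d' chk.py
python3 chk2.py; python3 d.py .5429 .2759 .09 2.8976
```

```text
blade [1.02312734e-03 2.56950375e+01] front [-4.59711265e-04  2.64549986e+01] base [-4.01411122e-04  7.24368180e-01] yaw 4.964058703747636e-07
blade [-4.56447639e-04  2.57519073e+01] front [-1.39864659e-03  2.65116114e+01] base [-3.88295620e-04  7.14151346e-01] yaw 0.00024843661452474884
blade [3.1206438e-03 2.5640007e+01] front [8.36720047e-05 2.64376164e+01] base [-4.96842453e-04  7.38983010e-01] yaw -0.0001313780329319356
upright top 8 [9.93612069e-02 1.11312949e+02] side 65
shift mm [-0.5 -0.5  1.4] turn [ 0.0012 -0.0073 -0.0002]
{'time_s': 18.25, 'qpos': [0.4087, 0.5419, 1.4559, 0.0059, 1.1488, -0.9203], 'ee_pos': [0.5426, 0.2765, 0.0914], 'eef_rot': [3.1404, -0.0073, 2.8974], 'force': [10.1659, -2.8472, 10.6051], 'moment': [-0.8693, -2.7571, 0.0326], 'grip_width': 0.0176, 'grip_force': 45.0032}
```

To row units: 0.4 mm is 0.0007, 0.2 mm is 0.0003, 0.001 rad is 0.0003.

>>> {"fn": "arm_command", "kwargs": {
  "plan": [
    [[0.0003,0,0,0,0.0003,0,1],[0.0007,0,0,0,0.0005,0,1],[0.0007,0,0,0,0.0005,0,1],[0.0007,0,0,0,0.0005,0,1]]
  ]
}}

```text
time_s: 18.65
ee_pos: [0.5423, 0.2766, 0.0914]
eef_rot: [3.14, -0.009, 2.897]
force: [10.5, -2.7, 9.5]
grip_width: 0.0176
grip_force: 45.0
```

```bash
python3 chk2.py; python3 d.py .5429 .2759 .09 2.8976
python3 - <<'E'
from h import *
im,_=snap('scene','s9'); cv2.imwrite('pics/g9.png',cv2.resize(im[100:230,400:520],None,fx=4.5,fy=4.5,interpolation=cv2.INTER_CUBIC))
E
```

```text
blade [3.72901046e-03 2.56927051e+01] front [-3.14852164e-03  2.65186568e+01] base [-5.58337527e-04  7.45323470e-01] yaw -4.8525858587295445e-05
blade [4.19267986e-03 2.56249105e+01] front [-2.97834689e-03  2.65287102e+01] base [-5.18947045e-04  7.43666867e-01] yaw -0.00013090374761097313
blade [4.07705286e-03 2.57931090e+01] front [-2.66120714e-03  2.64783404e+01] base [-3.61461503e-04  7.31894065e-01] yaw -1.0612965431597902e-05
upright top 8 [7.18134530e-02 1.10989564e+02] side 64
shift mm [-0.7 -0.5  1.4] turn [ 0.0013 -0.0091 -0.0003]
{'time_s': 21.15, 'qpos': [0.4085, 0.5423, 1.4555, 0.0072, 1.1503, -0.921], 'ee_pos': [0.5423, 0.2766, 0.0914], 'eef_rot': [3.1403, -0.0091, 2.8973], 'force': [11.4223, -3.7216, 10.9407], 'moment': [-0.7896, -2.8774, 0.0136], 'grip_width': 0.0177, 'grip_force': 45.0022}
```

View pics/g9.png

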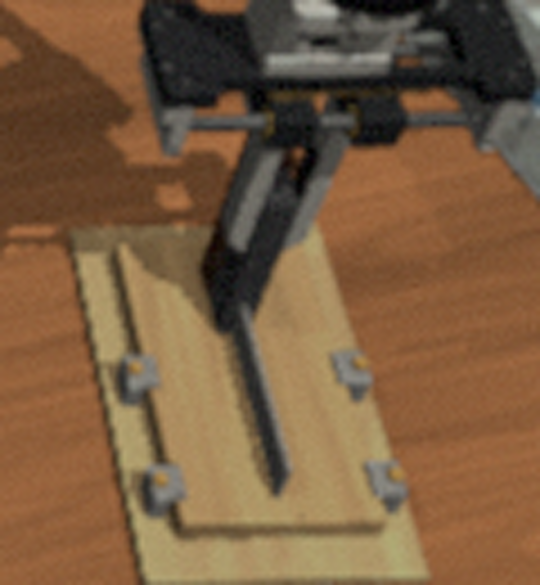

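The extra push measurably tipped the square by 0.003 rad about its blocked heel. I'll back it off and bias the tip down.

To row units: -0.6 mm is -0.001, -0.4 mm is -0.0007, 0.006 rad is 0.0015.

>>> {"fn": "arm_command", "kwargs": {
  "plan": [
    [[-0.0003,0,0,0,0.0008,0,1],[-0.0007,0,0.0002,0,0.0015,0,1],[-0.001,0,0.0002,0,0.0025,0,1],[-0.001,0,0.0002,0,0.0025,0,1],[-0.001,0,0.0002,0,0.0025,0,1],[-0.001,0,0.0002,0,0.0025,0,1]]
  ]
}}

```text
time_s: 21.8
ee_pos: [0.5421, 0.2767, 0.0913]
eef_rot: [3.141, -0.021, 2.898]
force: [5.6, -2.8, 13.8]
grip_width: 0.0178
grip_force: 45.0
```

```bash
sed -i 's/range(50)/range(30)/;s/:25\]/:15]/;s/\[25:/[15:/' chk2.py; python3 chk2.py; python3 d.py .5429 .2759 .09 2.8976
```

```text
blade [-4.15352559e-03  2.62364176e+01] front [6.26492129e-04 2.64527384e+01] base [-4.98333804e-04  7.28532631e-01] yaw 0.0003785037689819913
blade [-4.20296281e-03  2.62667074e+01] front [-1.04522162e-04  2.64672925e+01] base [-0.00106077  0.76643981] yaw 0.000579559707981211
blade [2.09728332e-04 2.59290001e+01] front [1.49023584e-03 2.64143091e+01] base [-3.62088309e-04  7.42996603e-01] yaw 0.0009291404674700689
upright top 8 [8.94293965e-02 1.11309317e+02] side 65
shift mm [-1.  -0.6  1.3] turn [ 0.0009 -0.0208  0.    ]
{'time_s': 23.3, 'qpos': [0.4058, 0.5472, 1.4481, 0.0145, 1.1624, -0.9268], 'ee_pos': [0.5421, 0.2767, 0.0913], 'eef_rot': [3.1407, -0.0208, 2.8976], 'force': [4.4434, -1.9966, 14.3076], 'moment': [-0.6733, -1.7376, 0.0284], 'grip_width': 0.0179, 'grip_force': 45.0043}
```

To row units: 0.2 mm is 0.0003, 0.1 mm is 0.0002, -0.002 rad is -0.0005.

>>> {"fn": "arm_command", "kwargs": {
  "plan": [
    [[0.0002,0,0,0,-0.0003,0,1],[0.0003,0,0,0,-0.0005,0,1],[0.0003,0,0,0,-0.0005,0,1],[0.0003,0,0,0,-0.0005,0,1],[0.0003,0,0,0,-0.0005,0,1]]
  ]
}}

```text
time_s: 23.8
ee_pos: [0.5421, 0.2767, 0.0913]
eef_rot: [3.141, -0.019, 2.897]
force: [7.4, -3.5, 12.8]
grip_width: 0.0181
grip_force: 45.0
```

```bash
sed -i 's/range(30)/range(24)/;s/:15\]/:12]/;s/\[15:/[12:/' chk2.py; python3 chk2.py; python3 d.py .5429 .2759 .09 2.8976
```

```text
blade [3.88935310e-03 2.55685159e+01] front [8.34540687e-06 2.64097797e+01] base [-2.31804191e-05  6.83016887e-01] yaw -1.4235197714364876e-05
blade [3.94196172e-03 2.56087607e+01] front [7.11532508e-04 2.63933960e+01] base [2.54184536e-04 6.31258528e-01] yaw 0.00018209632469196204
blade [3.64102775e-03 2.55901230e+01] front [-2.75808596e-04  2.64127274e+01] base [-4.98222669e-04  7.55673161e-01] yaw -0.00019167504916728495
upright top 8 [7.85460441e-02 1.11034127e+02] side 66
shift mm [-1.  -0.6  1.3] turn [ 0.001  -0.0185 -0.0001]
{'time_s': 25.0, 'qpos': [0.4064, 0.5461, 1.4497, 0.0131, 1.16, -0.9256], 'ee_pos': [0.5421, 0.2767, 0.0914], 'eef_rot': [3.1406, -0.0185, 2.8975], 'force': [6.5366, -2.9724, 14.2418], 'moment': [-0.5899, -1.8717, 0.0249], 'grip_width': 0.0181, 'grip_force': 45.0041}
```

```bash
python3 -c "
from station import ctrl
print(ctrl.hand_in())"
```

```text
the job is handed in; nothing more can be done
None
```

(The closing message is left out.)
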